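Close the finished metal jars with their own lids

TASK

Close the four polished jars on the bench for packing: put on each jar its own lid, the one of the same metal (yellow brass or reddish copper) and the same size, seated level in the mouth with its rim flat on the jar. Keep the jars standing upright on the bench without tipping any over, and leave the black lid and the steel punch where they lie.

Things in the scene. Friction and masses are not known exactly. Their poses are not given: they have to be found in the camera images.
- large_brass_jar: Large open round jar of yellow brass, upright and loose on the bench: 75 mm high, belly 102 mm across, mouth 86 mm inside and 96 mm outside, 600 g or so. Origin: centre of its underside; z up.
- small_brass_jar: Small open round jar of yellow brass, upright and loose on the bench: 60 mm high, belly 70 mm across, mouth 56 mm inside and 66 mm outside, 350 g or so. Origin: centre of its underside; z up.
- large_copper_jar: Large open round jar of reddish copper, upright and loose on the bench: 75 mm high, belly 102 mm across, mouth 86 mm inside and 96 mm outside, 600 g or so. Origin: centre of its underside; z up.
- small_copper_jar: Small open round jar of reddish copper, upright and loose on the bench: 60 mm high, belly 70 mm across, mouth 56 mm inside and 66 mm outside, 350 g or so. Origin: centre of its underside; z up.
- large_brass_lid: Large yellow brass lid, upright on the bench. Heights above its underside: tapered plug 0-10 mm (68 mm across at the foot, 80 at the top), flange 10-14 (100 mm across, edge beads to 17), dome to 18, straight knob 18-46 (20 mm across), tip 50. Origin: centre of the plug's underside; z up. Seated (plug in the mouth, flange on the rim), its origin is 65 mm above the jar's. 160 g or so.
- small_brass_lid: Small yellow brass lid, upright on the bench. Heights above its underside: tapered plug 0-10 mm (38 mm across at the foot, 50 at the top), flange 10-14 (70 mm across, edge beads to 17), dome to 18, straight knob 18-46 (20 mm across), tip 50. Origin: centre of the plug's underside; z up. Seated (plug in the mouth, flange on the rim), its origin is 50 mm above the jar's. 90 g or so.
- large_copper_lid: Large reddish copper lid, upright on the bench. Heights above its underside: tapered plug 0-10 mm (68 mm across at the foot, 80 at the top), flange 10-14 (100 mm across, edge beads to 17), dome to 18, straight knob 18-46 (20 mm across), tip 50. Origin: centre of the plug's underside; z up. Seated (plug in the mouth, flange on the rim), its origin is 65 mm above the jar's. 160 g or so.
- small_copper_lid: Small reddish copper lid, upright on the bench. Heights above its underside: tapered plug 0-10 mm (38 mm across at the foot, 50 at the top), flange 10-14 (70 mm across, edge beads to 17), dome to 18, straight knob 18-46 (20 mm across), tip 50. Origin: centre of the plug's underside; z up. Seated (plug in the mouth, flange on the rim), its origin is 50 mm above the jar's. 90 g or so.
- dark_lid: Black unpolished lid of the small lids' shape and size (70 mm flange, knob to 50 mm), lying on the bench; it belongs to none of these jars and is left alone. Origin: centre of its underside.
- punch: Plain dark steel chasing punch, a bar 10 mm square and 120 mm long with a thinner tip, lying on the bench; left alone. Origin: on its underside, about the middle of its length; x runs along it to the tip.
Not all that is in view belongs to the job. Leave any green look-alike of the small_brass_lid alone. What is shaped like the small_copper_lid but green is not meant.

How it is judged:
By the outcome, as a careful person would: the job done as asked, in the order asked, and still so for the second after the job is handed in, with the robot touching nothing.
It also fails if it takes over 104 s, if anything falls off the work surface, if the arm or the gripper's body presses on something with over 40 N, if the wrist force passes 120 N, or if a joint passes its speed limit or range.

ROBOT

A 6-joint arm with a two-finger parallel gripper is mounted at the origin on the work surface. World frame = base frame: x ahead of the robot, y to its left, z up, the work surface at z = 0. Lengths are in m, angles in rad, forces in N, time in s.
With the tool pointing down it reaches from about 0.225 to 0.875 m from the base axis. Payload 3.4 kg.
Tool frame: the origin (TCP) lies midway between the tips of the shut fingers; the grasp point (between the pads) lies 19 mm behind it (manip.hold_point_z is the distance from the TCP to the grasp point, in m); z points along the fingers, y is the line along which they close (so a half turn about z gives the same grasp; the last joint's range is limited). The gripper opens to 85 mm and grips with 20 to 120 N. Pads are 22 mm wide; open, the fingers measure 114 mm over their backs; the gripper's body (76 mm by 85 mm) begins 54 mm behind the grasp point. The pads swing forward as they close: fully open they stand 13 mm farther back than shut.
Start: joints at [-1.456, 0.276, 1.505, -0, 1.361, -0.121], TCP at [0.134, -0.559, 0.231] pointing down, gripper open.
Joint ranges: [-2.89, 2.89], [-0.75, 2.08], [0.22, 2.7], [-1.18, 4.32], [0.11, 2.71], [-2.7, 2.7]. Speed limits (rad/s): [2.57, 2.57, 3.14, 3.14, 3.14, 3.14].

INTERFACE

Orientations are given as a rotation vector (axis times angle).
In Python, from plant import manip gives the robot as it stands.
- The arm moves only by the shell command python3 -m crank 'ROWS' [FORCE]. ROWS is JSON, one flat list of numbers, 7 for each row, row after row: the shift along the tool's x, y, z normalised to -1 to 1, where 1 is 0.04 m, then the turn, a rotation vector about the tool's x, y, z normalised to -1 to 1, where 1 is 5 degrees, then the opening, from -1 (shut) to 1 (fully open). In form: [x, y, z, ax, ay, az, jaw, x, y, z, ax, ay, az, jaw, ...]. A call has exactly 8 rows; each row shifts and turns the commanded pose from where the row before left it, along the tool's axes as they then stand; what a row does not reach is not made up. A row lasts 1/8 s, in which the tool goes at most 62.5 mm and 10.7 degrees, less where a joint would pass 70% of its speed; a pose out of reach is approached as far as the arm can. A call with a number of a shift or a turn outside -1 to 1 is refused whole. A call with a gripper value outside its range is refused whole. The fingers move at their own pace and stop on an object; FORCE is the grip in N (left out, the last holds). Time passes only in rows, so rows that do not move let the fingers close, or fill a call up. It gives the time, the measured TCP pose, the force, the opening and the grip force at its end, in the units of the state.
- manip.get_state(): the state, without advancing time (a new reading comes with each control period).
- manip.grab_frame(name): name is "scene" or "top"; returns (picture, depth): 480x640x3 uint8, red, green, blue; 480x640 float32, m along the optical axis (not along the pixel's ray), 0 where there is no reading.
- manip.camera_params(name): a dict with "fx", "fy", "cx", "cy" (pixels), "camera_from_world" (4x4, takes a point from world to camera coordinates). Camera axes: x right, y up, looking along -z (the intrinsics and any distortion apply to the point x, -y, -z); pixel columns grow to the right and rows downward; lengths in m; the calibration is good to about 2 mm. A picture is of the moment at which its call begins. camera_params takes no time and is no camera call.
- manip.finish_job(): hands the job in; it is judged then, once.
Trained networks look in the newest picture that a camera, given by its name, has taken for a name from the list of things; names that differ only in an ending like _2 or _b are one class to them, and where a whole thing is asked for, a point or a joint stands for the part that bears it (a point fixed in the world has none). Each returns a list of dicts, best first, with "score" (0 to 1); they miss things now and then, are a little off and sometimes report something else, mostly with a low value. They report only what shows in the picture. A call takes as long as a camera call. They do not tell look-alikes from the thing itself.
- manip.cut_out(camera, name): "region" (480x640 bool, what is visible of it) and "uv" ([column, row] in pixels, amid what is visible of it).
The state is a dict: "t": time; "q": joint angles; "qd": joint speeds; "effort": joint torques, N m; "ee_pos": TCP position; "tcp_rot": TCP orientation; "force": force on the tool from outside, world axes, zero at the start; "torque": the same for the moment, N m; "finger_gap": opening from 0.0 (shut) to 1.0 (fully open); "gripper_force": force on a finger pad.
Only numpy, scipy, OpenCV 4.12 (cv2) and the standard library are available. Lean on these libraries where they do the work, as an engineer would, in place of code of your own. Each camera call takes 0.05 s, during which the arm holds its last target. There are 200 camera calls.

## Working session

There is one attempt and no reset: what is moved stays moved. The work goes in short steps, Python scripts to look and compute and a shell command to move; the robot and the scene stay as the last step left them, time stands still between calls to the robot, and variables do not carry over. Pictures are saved under pics/ and viewed, at most 14 in all, crops included, and the job is handed in when it is done.

```bash
ls; mkdir -p pics; cat > h.py <<'E'
import numpy as np, cv2
from plant import manip
def P(cam,u,v,d):
    c=manip.camera_params(cam); M=np.linalg.inv(np.array(c["camera_from_world"]))
    u,v,d=map(np.asarray,(u,v,d))
    p=np.stack([(u-c["cx"])/c["fx"]*d,-(v-c["cy"])/c["fy"]*d,-d,np.ones_like(d)],-1)
    return (p@M.T)[...,:3]
def cloud(cam,dep):
    v,u=np.mgrid[:480,:640]; return P(cam,u,v,dep.astype(float))
E
python3 - <<'E'
from h import *
for c in("top","scene"):
    p,d=manip.grab_frame(c); cv2.imwrite(f"pics/{c}0.png",p[...,::-1]); np.save(f"{c}0.npy",d)
    k=manip.camera_params(c); print(c,{a:k[a] for a in k if a!="camera_from_world"},np.linalg.inv(np.array(k["camera_from_world"])).round(3))
s=manip.get_state(); print(s["t"],s["ee_pos"],s["tcp_rot"],manip.hold_point_z)
E
```

```text
pics
top {'fx': 446.62522768163365, 'fy': 446.62522768163365, 'cx': 319.8919150903509, 'cy': 241.82925779794513} [[-0.028  0.998 -0.056  0.438]
 [-1.    -0.028 -0.008 -0.049]
 [-0.01   0.056  0.998  1.286]
 [ 0.     0.     0.     1.   ]]
scene {'fx': 580.8510578218093, 'fy': 580.8510578218093, 'cx': 324.20142511445516, 'cy': 243.4324842063816} [[ 0.68  -0.616  0.398  1.017]
 [ 0.733  0.575 -0.363 -0.505]
 [-0.005  0.538  0.843  1.142]
 [ 0.     0.     0.     1.   ]]
0.1 [ 0.13427132 -0.55861942  0.23052415] [-3.11817027e+00 -3.69267477e-01 -3.55054566e-05] 0.0187
```

View pics/top0.png

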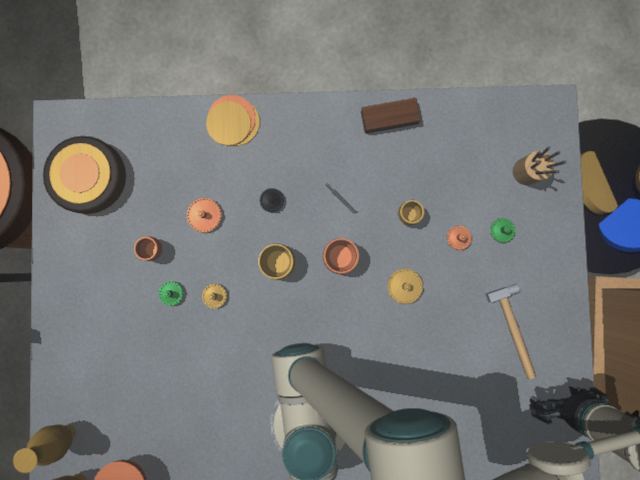

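View pics/scene0.png

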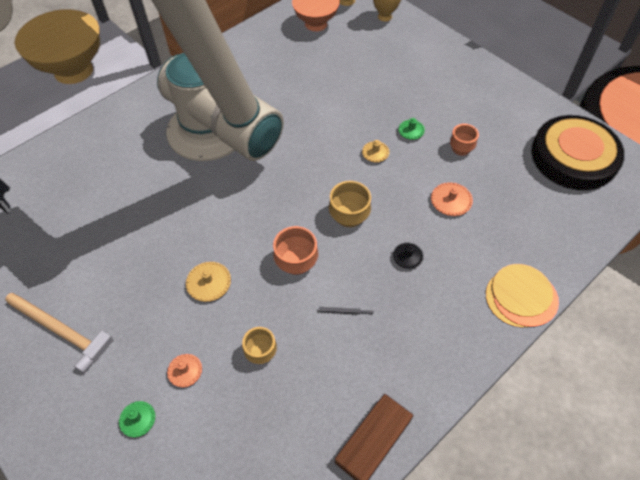

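The top view shows these items, with pixels given as (column, row):
- **Jars:** large brass (276,262), large copper (341,257), small copper (147,249), small brass (412,212).
- **Lids:** large copper (205,215), small brass (215,296), small copper (459,238), large brass (405,287).
- **Leave alone:** green look-alikes (171,293) and (503,230), black lid (272,200), punch (341,198).

Small-lid candidates are (215,296) yellow, (459,238) reddish and two green ones. The yellow and reddish ones fit the description. I'll confirm that in one enlarged crop.

```bash
cat > meas.py <<'E'
from h import *
from scipy.optimize import least_squares
def circ(xy,r):
    f=lambda c:np.hypot(*(xy-c).T)-r
    s=least_squares(f,xy.mean(0),loss="soft_l1",f_scale=.002); return s.x,np.abs(s.fun).mean()
G=dict(LBJ=("top",276,262,.075,.0455),LCJ=("top",341,257,.075,.0455),SCJ=("top",147,249,.06,.0305),SBJ=("top",412,212,.06,.0305),
 LCL=("top",205,215,0,.05),SBL=("top",215,296,0,.035),SCL=("top",459,238,0,.035),LBL=("top",405,287,0,.05),DK=("top",272,200,0,.035),G1=("top",171,293,0,.035),G2=("top",503,230,0,.035))
def measure(cam,dep,approx):
    C=cloud(cam,dep); C[dep==0]=9
    out={}
    for n,(h,r,xy) in approx.items():
        near=np.hypot(C[...,0]-xy[0],C[...,1]-xy[1])<r+.025
        q=C[near]
        if h: # jar: rim ring
            q=q[(abs(q[:,2]-h)<.006)]
            if len(q)<15: print(cam,n,"few",len(q)); continue
            c,e=circ(q[:,:2],r); out[n]=c; print(cam,n,c.round(4),"z",np.median(q[:,2]).round(4),"n",len(q),"res",e.round(4))
        else:
            fl=q[(q[:,2]>.007)&(q[:,2]<.021)]; k=q[(q[:,2]>.04)&(q[:,2]<.056)]
            if len(fl)<15: print(cam,n,"few"); continue
            c,_=cv2.minEnclosingCircle(fl[:,:2].astype(np.float32)*1000); 
            out[n]=np.array(c)/1000; print(cam,n,"flange",out[n].round(4),"R",round(_/1000,4),"knob",k[:,:2].mean(0).round(4) if len(k) else None,len(k),"zmax",q[:,2].max().round(3))
    return out
E
python3 - <<'E'
from meas import *
dt=np.load("top0.npy"); ds=np.load("scene0.npy")
C=cloud("top",dt); ap={}
for n,(c,u,v,h,r) in G.items():
    w=C[v-4:v+5,u-4:u+5].reshape(-1,3); p=np.median(w,0); ap[n]=(h,r,p[:2])
a=measure("top",dt,ap); measure("scene",ds,{n:(ap[n][0],ap[n][1],a.get(n,ap[n][2])) for n in ap})
im=cv2.imread("pics/top0.png")[180:310,120:530]; cv2.imwrite("pics/crop0.png",cv2.resize(im,(800,254),interpolation=cv2.INTER_CUBIC))
E
```

```text
top LBJ [0.4588 0.0837] z 0.0755 n 205 res 0.0014
top LCJ [ 0.4692 -0.0937] z 0.0752 n 211 res 0.0014
top SCJ [0.5046 0.4427] z 0.0596 n 148 res 0.0015
top SBJ [ 0.585  -0.2929] z 0.0599 n 137 res 0.0013
top LCL flange [0.5808 0.2942] R 0.0661 knob [0.5983 0.2928] 42 zmax 0.054
top SBL flange [0.3666 0.2594] R 0.0575 knob [0.367  0.2663] 41 zmax 0.055
top SCL flange [ 0.5131 -0.4319] R 0.0521 knob [ 0.513  -0.4316] 44 zmax 0.055
top LBL flange [ 0.3844 -0.2767] R 0.0653 knob [ 0.3797 -0.2733] 42 zmax 0.052
top DK flange [0.6293 0.096 ] R 0.0414 knob [0.6349 0.098 ] 40 zmax 0.056
top G1 flange [0.3689 0.3865] R 0.0573 knob [0.3778 0.3904] 44 zmax 0.053
top G2 flange [ 0.5231 -0.5488] R 0.0534 knob [ 0.5303 -0.5566] 44 zmax 0.056
scene LBJ [0.4617 0.0836] z 0.0746 n 323 res 0.0017
scene LCJ [ 0.4719 -0.0941] z 0.0743 n 349 res 0.0016
scene SCJ [0.5072 0.4429] z 0.0589 n 185 res 0.002
scene SBJ [ 0.5876 -0.2931] z 0.0592 n 266 res 0.0014
scene LCL flange [0.6041 0.3005] R 0.0579 knob [0.6013 0.2924] 53 zmax 0.055
scene SBL flange [0.3661 0.2596] R 0.0537 knob [0.3707 0.2653] 50 zmax 0.055
scene SCL flange [ 0.5148 -0.423 ] R 0.0435 knob [ 0.5164 -0.4327] 85 zmax 0.053
scene LBL flange [ 0.3858 -0.2851] R 0.0637 knob [ 0.3835 -0.2741] 66 zmax 0.054
scene DK flange [0.6251 0.0936] R 0.0568 knob [0.639  0.0971] 63 zmax 0.052
scene G1 flange [0.3761 0.3783] R 0.0522 knob [0.3806 0.3895] 44 zmax 0.052
scene G2 flange [ 0.5247 -0.5466] R 0.0476 knob [ 0.5342 -0.5571] 99 zmax 0.054
```

View pics/crop0.png

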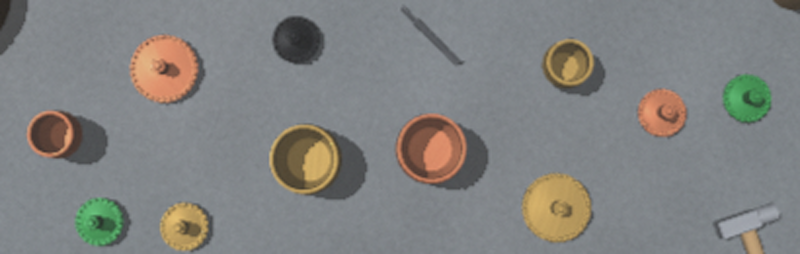

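The crop confirms it. Yellow (crop 185,226) is the small brass lid and reddish (663,112) is the small copper lid. The green lids and the black one are different, so I leave them. The measured heights match the sizes given (rims at 75 and 60 mm, knobs near 50 mm), and the two cameras agree to about 3 mm, so I use their mean. I start with the small copper lid at (0.515, -0.432), squaring the tool first.

```bash
python3 -m crank '[0,0,0,0,0,0.9,0.2, 0,0,0,0,0,0.9,0.2, 0,0,0,0,0,0.9,0.2, 0.95,-0.3,0,0,0,0,0.2, 0.95,-0.3,0,0,0,0,0.2, 0.95,-0.3,0,0,0,0,0.2, 0.95,-0.3,0,0,0,0,0.2, 0.95,-0.3,0.4,0,0,0,0.2]' 40
```

```text
t: 1.1
ee_pos: [0.3258, -0.4993, 0.216]
tcp_rot: [3.139, 0.0, 0.002]
force: [0.1, -0.4, 0.3]
finger_gap: 0.607
gripper_force: 0.0
```

```bash
python3 -m crank '[0.9,-0.3,0.4,0,0,0,0.2, 0.9,-0.3,0.4,0,0,0,0.2, 0.9,-0.3,0.4,0,0,0,0.2, 0.9,-0.3,0.4,0,0,0,0.2, 0.9,-0.3,0.4,0,0,0,0.2, 0.275,-0.175,0.4,0,0,0,0.2, 0,0,0,0,0,0,0.2, 0,0,0,0,0,0,0.2]'; python3 -c "
from plant import manip
print(manip.get_state())"
```

```text
t: 2.1
ee_pos: [0.5142, -0.4327, 0.1196]
tcp_rot: [3.141, -0.001, -0.001]
force: [-0.8, 0.6, 0.6]
finger_gap: 0.602
gripper_force: 0.0
{'t': 2.1, 'q': array([-8.02460419e-01,  4.91737248e-01,  1.44683254e+00, -9.58905237e-04,
        1.20309458e+00,  7.69156708e-01]), 'qd': array([-0.00863088, -0.01318479, -0.0099211 ,  0.00336859, -0.00113326,
        0.00098387]), 'effort': array([ 6.02426268e-01, -5.15059590e+01, -2.24732083e+01,  4.04972769e-02,
        2.70859752e-02, -1.54270358e-03]), 'ee_pos': array([ 0.5142476 , -0.43270696,  0.11962667]), 'tcp_rot': array([ 3.14102184e+00, -7.47670280e-04, -1.08840699e-03]), 'force': array([-0.76418115,  0.59391287,  0.5677165 ]), 'torque': array([ 0.02006179, -0.00438775,  0.00768899]), 'gripper_force': 0.0, 'finger_gap': 0.6017393407389114}
```

```bash
python3 -m crank '[0.02,0,0.7,0,0,0,0.2, 0,0,0.7,0,0,0,0.2, 0,0,0.6,0,0,0,0.2, 0,0,0.4,0,0,0,0.2, 0,0,0,0,0,0,0.2, 0,0,0,0,0,0,-1, 0,0,0,0,0,0,-1, 0,0,0,0,0,0,-1]' 40
```

```text
t: 3.1
ee_pos: [0.5168, -0.4329, 0.0247]
tcp_rot: [3.139, 0.001, 0.003]
force: [-0.8, -0.9, 3.7]
finger_gap: 0.22
gripper_force: 39.0
```

```bash
python3 -m crank '[0,0,0,0,0,0,-1, 0,0,0,0,0,0,-1, 0,0,0,0,0,0,-1, 0,0,-0.3,0,0,0,-1, 0,0,-0.9,0,0,0,-1, 0,0,-0.9,0,0,0,-1, 0,0,-0.9,0,0,0,-1, 0,0,-0.7,0,0,0,-1]'
```

```text
t: 4.1
ee_pos: [0.5162, -0.4318, 0.1732]
tcp_rot: [3.141, 0.001, 0.001]
force: [0.8, -0.0, -2.3]
finger_gap: 0.216
gripper_force: 39.2
```

```bash
python3 -m crank '[0,-0.8,0,0,0,0,-1, 0,-1,0,0,0,0,-1, 0,-1,0,0,0,0,-1, 0,-1,0,0,0,0,-1, 0,-1,0,0,0,0,-1, 0,-1,0,0,0,0,-1, 0,-1,0,0,0,0,-1, 0,-1,0,0,0,0,-1]'; python3 -m crank '[0,-1,0,0,0,0,-1, 0,-1,0,0,0,0,-1, 0,-1,0,0,0,0,-1, 0,-1,0,0,0,0,-1, 0,-1,0,0,0,0,-1, 0,-1,0,0,0,0,-1, 0,-1,0,0,0,0,-1, 0,-1,0,0,0,0,-1]'
```

```text
t: 5.1
ee_pos: [0.5156, -0.1184, 0.1715]
tcp_rot: [-3.141, -0.0, 0.0]
force: [1.5, -0.8, -1.3]
finger_gap: 0.217
gripper_force: 39.3
t: 6.1
ee_pos: [0.5154, 0.2013, 0.1714]
tcp_rot: [3.142, 0.001, -0.001]
force: [0.1, -0.5, -0.7]
finger_gap: 0.212
gripper_force: 39.3
```

```bash
python3 -m crank '[0,-1,0,0,0,0,-1, -0.2,-1,0,0,0,0,-1, -0.05,-1,0.2,0,0,0,-1, 0,-1,0.3,0,0,0,-1, 0,-1,0.3,0,0,0,-1, 0,-1,0.2,0,0,0,-1, 0,0,0,0,0,0,-1, 0,0,0,0,0,0,-1]'; python3 - <<'E'
from meas import *
for c in("top","scene"):
    p,d=manip.grab_frame(c); np.save(f"{c}1.npy",d); cv2.imwrite(f"pics/{c}1.png",p[...,::-1])
    measure(c,d,{"SCJ":(.06,.0305,np.array([.506,.443]))})
    C=cloud(c,d); q=C[(np.hypot(C[...,0]-.506,C[...,1]-.443)<.06)&(d>0)]
    print(c,[(z,len(q[abs(q[:,2]-z)<.003])) for z in np.arange(.06,.2,.006).round(3)])
print(manip.get_state()["ee_pos"],manip.get_state()["q"].round(2))
im=cv2.imread("pics/scene1.png")[40:240,340:580]; cv2.imwrite("pics/c1.png",cv2.resize(im,(720,600),interpolation=cv2.INTER_CUBIC))
E
```

```text
t: 7.1
ee_pos: [0.5054, 0.4394, 0.131]
tcp_rot: [3.14, 0.001, -0.001]
force: [0.7, -1.2, 0.0]
finger_gap: 0.217
gripper_force: 39.4
top SCJ [0.5046 0.4433] z 0.0602 n 73 res 0.0013
top [(np.float64(0.06), 52), (np.float64(0.066), 8), (np.float64(0.072), 0), (np.float64(0.078), 0), (np.float64(0.084), 0), (np.float64(0.09), 0), (np.float64(0.096), 0), (np.float64(0.102), 0), (np.float64(0.108), 0), (np.float64(0.114), 9), (np.float64(0.12), 188), (np.float64(0.126), 101), (np.float64(0.132), 4), (np.float64(0.138), 1), (np.float64(0.144), 1), (np.float64(0.15), 0), (np.float64(0.156), 1), (np.float64(0.162), 0), (np.float64(0.168), 0), (np.float64(0.174), 4), (np.float64(0.18), 5), (np.float64(0.186), 15), (np.float64(0.192), 6), (np.float64(0.198), 8)]
scene SCJ [0.5072 0.4432] z 0.0588 n 145 res 0.0018
scene [(np.float64(0.06), 96), (np.float64(0.066), 12), (np.float64(0.072), 0), (np.float64(0.078), 0), (np.float64(0.084), 0), (np.float64(0.09), 0), (np.float64(0.096), 0), (np.float64(0.102), 0), (np.float64(0.108), 0), (np.float64(0.114), 10), (np.float64(0.12), 211), (np.float64(0.126), 141), (np.float64(0.132), 10), (np.float64(0.138), 18), (np.float64(0.144), 27), (np.float64(0.15), 27), (np.float64(0.156), 27), (np.float64(0.162), 25), (np.float64(0.168), 17), (np.float64(0.174), 11), (np.float64(0.18), 38), (np.float64(0.186), 43), (np.float64(0.192), 28), (np.float64(0.198), 54)]
[0.50594559 0.4388777  0.13163138] [ 0.61  0.48  1.44 -0.    1.23  2.18]
```

View pics/c1.png

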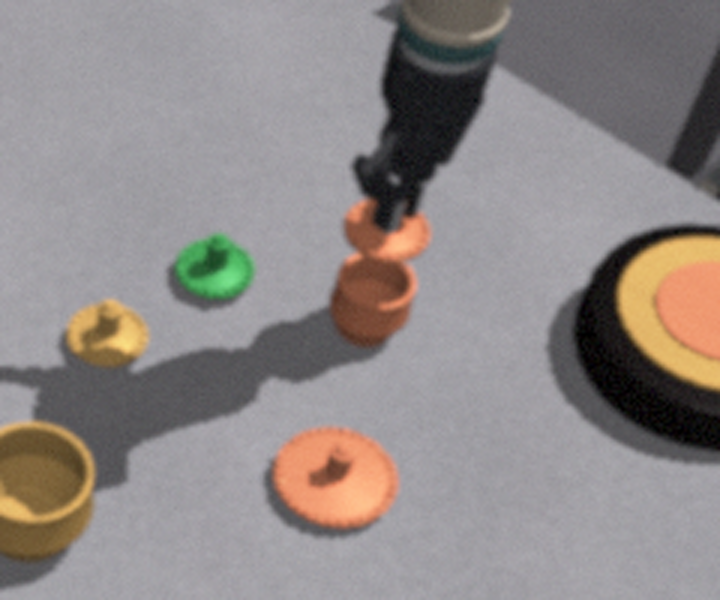

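```bash
cat >> meas.py <<'E'
def flange(cam,d,xy,z,r):
    C=cloud(cam,d); q=C[(abs(C[...,2]-z)<.008)&(d>0)]; c=np.array(xy,float)
    for _ in range(4):
        w=q[:,:2]-c; rr=np.hypot(*w.T); q2=q[:,:2][rr<r+.008]; w=q2-c; rr=np.hypot(*w.T)
        b=((np.arctan2(w[:,1],w[:,0])+np.pi)/(2*np.pi)*24).astype(int)%24; e=[]
        for i in range(24):
            m=b==i
            if m.sum()>2 and rr[m].max()>r-.006: e.append(q2[m][np.argmax(rr[m])])
        e=np.array(e); c,res=circ(e,r-.001)
    print(cam,"flange",c.round(4),"bins",len(e),"res",res.round(4)); return c
E
python3 - <<'E'
from meas import *
for c in("top","scene"): flange(c,np.load(c+"1.npy"),(.506,.439),.121,.035)
E
```

```text
top flange [0.5028 0.4387] bins 19 res 0.0005
scene flange [0.5061 0.4381] bins 20 res 0.0012
```

Both cameras show the held lid level and about (+1.5, +4.8) mm short of the jar centre. I correct that and lower it.

```bash
python3 -m crank '[0.04,-0.12,0,0,0,0,-1, 0,0,0.4,0,0,0,-1, 0,0,0.4,0,0,0,-1, 0,0,0.3,0,0,0,-1, 0,0,0.2,0,0,0,-1, 0,0,0.1,0,0,0,-1, 0,0,0,0,0,0,-1, 0,0,0,0,0,0,-1]'
```

```text
t: 8.2
ee_pos: [0.5078, 0.4449, 0.0756]
tcp_rot: [-3.141, -0.0, -0.001]
force: [0.4, 0.1, -1.8]
finger_gap: 0.215
gripper_force: 39.3
```

Lowered with no contact force, so I release and rise, opening to about 55 mm.

```bash
python3 -m crank '[0,0,0,0,0,0,0.2, 0,0,0,0,0,0,0.2, 0,0,0,0,0,0,0.2, 0,0,-0.3,0,0,0,0.2, 0,0,-0.7,0,0,0,0.2, 0,0,-0.9,0,0,0,0.2, 0,0,-0.6,0,0,0,0.2, 0,1,0,0,0,0,0.2]'
```

```text
t: 9.2
ee_pos: [0.5093, 0.4075, 0.1789]
tcp_rot: [-3.137, -0.005, -0.01]
force: [-0.4, -0.5, 0.0]
finger_gap: 0.603
gripper_force: 0.0
```

```bash
python3 -m crank '[-0.5,0.9,0,0,0,0,0.2, -0.5,0.9,0,0,0,0,0.2, -0.5,0.9,0,0,0,0,0.2, -0.5,0.9,0,0,0,0,0.2, -0.7,0,0,0,0,0,0.2, -0.8,0,0.5,0,0,0,0.2, 0,0,0,0,0,0,0.2, 0,0,0,0,0,0,0.2]'; python3 - <<'E'
from meas import *
p,d=manip.grab_frame("scene"); cv2.imwrite("pics/s2.png",cv2.resize(p[40:240,340:580,::-1],(720,600),interpolation=cv2.INTER_CUBIC))
flange("scene",d,(.507,.443),.062,.035)
p,d=manip.grab_frame("top");flange("top",d,(.505,.443),.062,.035)
C=cloud("top",d);q=C[(np.hypot(C[...,0]-.505,C[...,1]-.443)<.033)]; s=q[(q[:,2]>.05)&(q[:,2]<.075)]
print(np.linalg.lstsq(np.c_[s[:,:2],np.ones(len(s))],s[:,2],rcond=None)[0],np.median(s[:,2]),manip.get_state()["ee_pos"])
E
```

```text
t: 10.2
ee_pos: [0.3687, 0.2612, 0.1563]
tcp_rot: [-3.141, -0.001, -0.004]
force: [-0.5, 0.5, 0.5]
finger_gap: 0.603
gripper_force: 0.0
scene flange [0.508  0.4442] bins 22 res 0.0009
top flange [0.5055 0.4446] bins 24 res 0.0007
[0.02262667 0.04349325 0.03499811] 0.06586451861315257 [0.36916137 0.26125206 0.15619699]
```

View pics/s2.png

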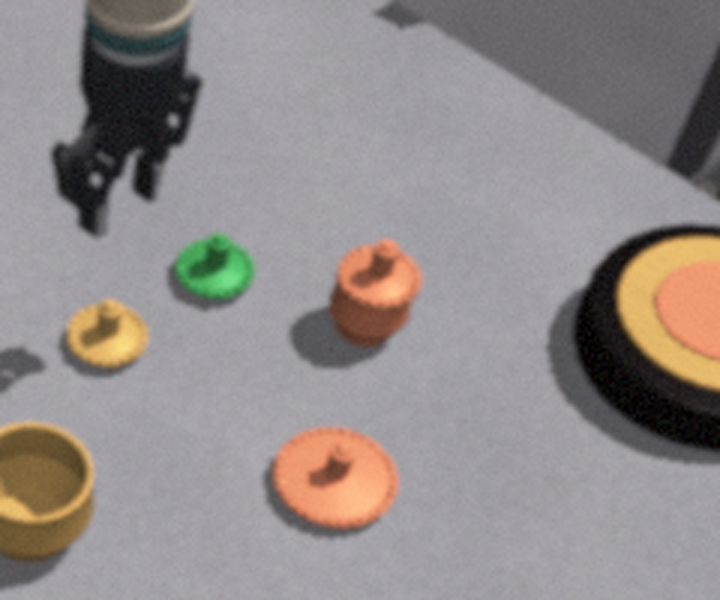

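The small copper lid sits level on its jar. Next is the small brass lid: I move +4.5 mm in y, go down and grip.

```bash
python3 -m crank '[0.02,-0.11,0.6,0,0,0,0.2, 0,0,0.8,0,0,0,0.2, 0,0,0.8,0,0,0,0.2, 0,0,0.7,0,0,0,0.2, 0,0,0.39,0,0,0,0.2, 0,0,0,0,0,0,0.2, 0,0,0,0,0,0,-1, 0,0,0,0,0,0,-1]' 40; python3 -m crank '[0,0,0,0,0,0,-1, 0,0,0,0,0,0,-1, 0,0,0,0,0,0,-1, 0,0,-0.4,0,0,0,-1, 0,0,-0.9,0,0,0,-1, 0,0,-0.9,0,0,0,-1, 0,0,-0.9,0,0,0,-1, 0,0,-0.6,0,0,0,-1]'
```

```text
t: 11.3
ee_pos: [0.3695, 0.2656, 0.0246]
tcp_rot: [-3.141, -0.0, -0.003]
force: [0.3, -0.1, 0.8]
finger_gap: 0.218
gripper_force: 39.0
t: 12.3
ee_pos: [0.3681, 0.265, 0.173]
tcp_rot: [-3.141, -0.0, -0.001]
force: [0.4, 0.5, -1.4]
finger_gap: 0.217
gripper_force: 39.4
```

```bash
python3 -m crank '[0.4,0.99,0,0,0,0,-1, 0.4,0.99,0,0,0,0,-1, 0.4,0.99,0,0,0,0,-1, 0.4,0.99,0,0,0,0,-1, 0.4,0.99,0,0,0,0,-1, 0.4,0.99,0,0,0,0,-1, 0.4,0.99,0,0,0,0,-1, 0.4,0.99,0,0,0,0,-1]'; python3 -m crank '[0.4,1,0,0,0,0,-1, 0.4,1,0,0,0,0,-1, 0.4,1,0.2,0,0,0,-1, 0.4,1,0.3,0,0,0,-1, 0.4,1,0.3,0,0,0,-1, 0.3,1,0.26,0,0,0,-1, 0,0,0,0,0,0,-1, 0,0,0,0,0,0,-1]'; python3 - <<'E'
from meas import *
for c in("top","scene"):
    p,d=manip.grab_frame(c); s=manip.get_state()["ee_pos"]
    measure(c,d,{"SBJ":(.06,.0305,np.array([.586,-.293]))}); flange(c,d,s[:2],s[2]-.0105,.035)
print(s)
E
```

```text
t: 13.3
ee_pos: [0.496, -0.0528, 0.1712]
tcp_rot: [-3.141, 0.0, 0.002]
force: [1.1, 0.9, -0.8]
finger_gap: 0.214
gripper_force: 39.5
t: 14.3
ee_pos: [0.5876, -0.2909, 0.1285]
tcp_rot: [-3.14, 0.0, 0.003]
force: [0.2, 1.0, -1.3]
finger_gap: 0.215
gripper_force: 39.5
top SBJ [ 0.5853 -0.2932] z 0.0604 n 16 res 0.0009
top flange [ 0.5834 -0.2903] bins 7 res 0.0004
scene SBJ [ 0.5875 -0.293 ] z 0.0595 n 151 res 0.0013
scene flange [ 0.5868 -0.2891] bins 15 res 0.0005
[ 0.58799033 -0.29039497  0.12937001]
```

```bash
python3 -m crank '[0.03,0.09,0,0,0,0,-1, 0,0,0.4,0,0,0,-1, 0,0,0.4,0,0,0,-1, 0,0,0.3,0,0,0,-1, 0,0,0.15,0,0,0,-1, 0,0,0.08,0,0,0,-1, 0,0,0,0,0,0,-1, 0,0,0,0,0,0,-1]'
```

```text
t: 15.4
ee_pos: [0.59, -0.2955, 0.0766]
tcp_rot: [3.141, 0.0, 0.001]
force: [-0.1, -0.3, -1.4]
finger_gap: 0.216
gripper_force: 39.5
```

```bash
python3 -m crank '[0,0,0.03,0,0,0,-1, 0,0,0,0,0,0,0.2, 0,0,0,0,0,0,0.2, 0,0,0,0,0,0,0.2, 0,0,-0.4,0,0,0,0.2, 0,0,-0.9,0,0,0,0.2, 0,0,-0.9,0,0,0,0.2, 0,0,-0.3,0,0,0,0.2]'; python3 -m crank '[-0.9,-0.1,0,0,0,0,0.2, -0.9,-0.1,0,0,0,0,0.2, -0.9,-0.1,0,0,0,0,0.2, -0.9,-0.1,0,0,0,0,0.2, -0.9,-0.1,0,0,0,0,0.2, -0.68,-0.04,0.5,0,0,0,0.2, 0,0,0,0,0,0,0.2, 0,0,0,0,0,0,0.2]'; python3 - <<'E'
from meas import *
p,d=manip.grab_frame("scene"); cv2.imwrite("pics/s3.png",cv2.resize(p[180:430,80:400,::-1],(768,600),interpolation=cv2.INTER_CUBIC))
flange("scene",d,(.5875,-.293),.062,.035); flange("scene",d,(.3835,-.274),.012,.05); flange("scene",d,(.601,.292),.012,.05)
p,d=manip.grab_frame("top");flange("top",d,(.585,-.293),.062,.035); flange("top",d,(.598,.292),.012,.05)
flange("top",np.load("top0.npy"),(.38,-.273),.012,.05); print(manip.get_state()["ee_pos"])
E
```

```text
t: 16.4
ee_pos: [0.5911, -0.2961, 0.1787]
tcp_rot: [3.138, 0.0, 0.008]
force: [0.2, 0.5, 0.5]
finger_gap: 0.595
gripper_force: 0.0
t: 17.4
ee_pos: [0.3835, -0.2743, 0.1553]
tcp_rot: [3.141, -0.0, 0.002]
force: [-0.1, 0.2, 1.5]
finger_gap: 0.602
gripper_force: 0.0
scene flange [ 0.588  -0.2939] bins 24 res 0.0006
scene flange [ 0.3816 -0.2745] bins 24 res 0.0048
scene flange [0.6018 0.2928] bins 24 res 0.0035
top flange [ 0.5859 -0.2943] bins 24 res 0.0006
top flange [0.5981 0.2928] bins 24 res 0.0044
top flange [ 0.381  -0.2717] bins 24 res 0.0051
[ 0.38393979 -0.27442803  0.15550096]
```

View pics/s3.png

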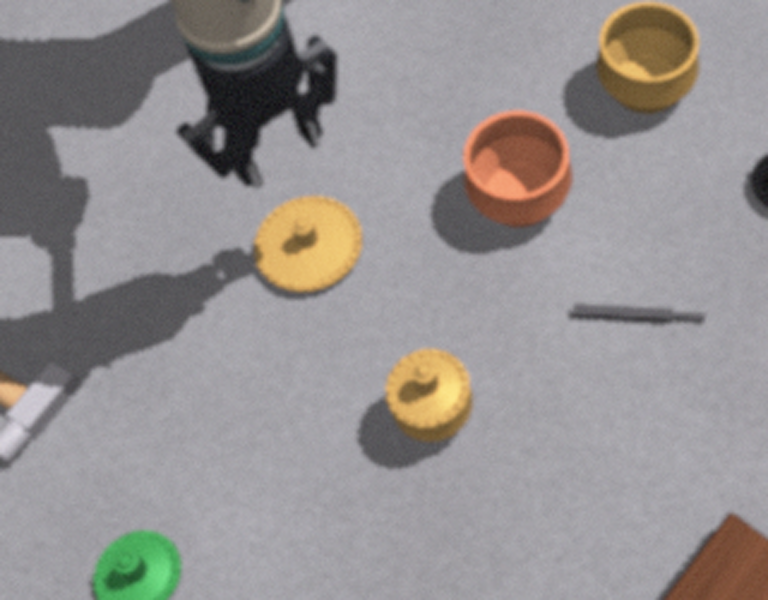

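The small brass lid is seated level. Next I grip the large brass lid, directly below.

```bash
python3 -m crank '[-0.02,-0.01,0.6,0,0,0,0.2, 0,0,0.8,0,0,0,0.2, 0,0,0.8,0,0,0,0.2, 0,0,0.7,0,0,0,0.2, 0,0,0.37,0,0,0,0.2, 0,0,0,0,0,0,0.2, 0,0,0,0,0,0,-1, 0,0,0,0,0,0,-1]' 50; python3 -m crank '[0,0,0,0,0,0,-1, 0,0,0,0,0,0,-1, 0,0,0,0,0,0,-1, 0,0,-0.4,0,0,0,-1, 0,0,-0.9,0,0,0,-1, 0,0,-0.9,0,0,0,-1, 0,0,-0.9,0,0,0,-1, 0,0,-0.6,0,0,0,-1]'
```

```text
t: 18.5
ee_pos: [0.3827, -0.2741, 0.0252]
tcp_rot: [3.14, 0.001, 0.003]
force: [0.1, -1.5, 2.4]
finger_gap: 0.211
gripper_force: 48.7
t: 19.5
ee_pos: [0.3816, -0.2732, 0.1736]
tcp_rot: [3.141, 0.0, 0.001]
force: [-0.4, -1.4, -0.7]
finger_gap: 0.211
gripper_force: 49.0
```

```bash
python3 -m crank '[0.22,-0.9,0,0,0,0,-1, 0.22,-1,0,0,0,0,-1, 0.22,-1,0,0,0,0,-1, 0.22,-1,0,0,0,0,-1, 0.22,-1,0,0,0,0,-1, 0.22,-1,0,0,0,0,-1, 0.22,-1,0,0,0,0,-1, 0.22,-1,0,0,0,0,-1]'; python3 -m crank '[0.22,-0.9,0,0,0,0,-1, 0.02,-0.13,0.3,0,0,0,-1, 0,0,0.3,0,0,0,-1, 0,0,0.1,0,0,0,-1, 0,0,0,0,0,0,-1, 0,0,0,0,0,0,-1, 0,0,0,0,0,0,-1, 0,0,0,0,0,0,-1]'; python3 - <<'E'
from meas import *
for c in("top","scene"):
    p,d=manip.grab_frame(c); s=manip.get_state()["ee_pos"]
    measure(c,d,{"LBJ":(.075,.0455,np.array([.46,.084]))}); flange(c,d,s[:2],s[2]-.0105,.05)
print(s)
E
```

```text
t: 20.5
ee_pos: [0.4515, 0.0441, 0.1718]
tcp_rot: [3.141, 0.0, -0.001]
force: [0.2, -0.7, -1.5]
finger_gap: 0.216
gripper_force: 49.1
t: 21.5
ee_pos: [0.4618, 0.0838, 0.1443]
tcp_rot: [3.142, -0.0, 0.001]
force: [-0.5, 0.5, -0.9]
finger_gap: 0.212
gripper_force: 49.2
top LBJ few 13
top flange [0.459  0.0841] bins 7 res 0.0002
scene LBJ [0.4617 0.0838] z 0.0745 n 189 res 0.0015
scene flange [0.4619 0.0841] bins 19 res 0.0007
[0.46169308 0.08391733 0.14423195]
```

Lid and jar agree within 0.5 mm. I lower to a TCP height of about 0.091.

```bash
python3 -m crank '[0,0,0.3,0,0,0,-1, 0,0,0.4,0,0,0,-1, 0,0,0.3,0,0,0,-1, 0,0,0.2,0,0,0,-1, 0,0,0.12,0,0,0,-1, 0,0,0,0,0,0,-1, 0,0,0,0,0,0,-1, 0,0,0,0,0,0,-1]'
```

```text
t: 22.6
ee_pos: [0.4619, 0.0839, 0.0916]
tcp_rot: [3.142, 0.0, 0.001]
force: [0.4, -0.0, -0.9]
finger_gap: 0.212
gripper_force: 49.1
```

```bash
python3 -m crank '[0,0,0.02,0,0,0,-1, 0,0,0,0,0,0,0.2, 0,0,0,0,0,0,0.2, 0,0,0,0,0,0,0.2, 0,0,-0.4,0,0,0,0.2, 0,0,-0.9,0,0,0,0.2, 0,0,-0.9,0,0,0,0.2, 0,0,-0.3,0,0,0,0.2]'; python3 -m crank '[0.57,-0.87,0,0,0,0,0.2, 0.57,-0.87,0,0,0,0,0.2, 0.57,-0.87,0,0,0,0,0.2, 0.57,-0.87,0,0,0,0,0.2, 0.57,-0.87,0,0,0,0,0.2, 0.6,-0.87,0.5,0,0,0,0.2, 0,0,0.5,0,0,0,0.2, 0,0,0,0,0,0,0.2]'; python3 - <<'E'
from meas import *
p,d=manip.grab_frame("scene"); flange("scene",d,(.4617,.084),.077,.05)
p,d=manip.grab_frame("top");flange("top",d,(.459,.084),.077,.05); print(manip.get_state()["ee_pos"])
E
```

```text
t: 23.6
ee_pos: [0.4629, 0.084, 0.1926]
tcp_rot: [-3.142, -0.0, -0.007]
force: [0.1, 0.5, -0.2]
finger_gap: 0.605
gripper_force: 0.0
t: 24.6
ee_pos: [0.5977, 0.2924, 0.147]
tcp_rot: [3.139, 0.001, -0.01]
force: [1.2, -0.6, -0.4]
finger_gap: 0.601
gripper_force: 0.0
scene flange [0.4609 0.0849] bins 24 res 0.0013
top flange [0.4592 0.0846] bins 24 res 0.0004
[0.59923531 0.29242119 0.14998219]
```

```bash
python3 -m crank '[0.03,-0.02,0.6,0,0,0,0.2, 0,0,0.8,0,0,0,0.2, 0,0,0.8,0,0,0,0.2, 0,0,0.6,0,0,0,0.2, 0,0,0.33,0,0,0,0.2, 0,0,0,0,0,0,0.2, 0,0,0,0,0,0,0.2, 0,0,0,0,0,0,-1]' 50; python3 -m crank '[0,0,0,0,0,0,-1, 0,0,0,0,0,0,-1, 0,0,0,0,0,0,-1, 0,0,0,0,0,0,-1, 0,0,-0.4,0,0,0,-1, 0,0,-0.9,0,0,0,-1, 0,0,-0.9,0,0,0,-1, 0,0,-0.9,0,0,0,-1]'
```

```text
t: 25.7
ee_pos: [0.6016, 0.2938, 0.0266]
tcp_rot: [-3.141, -0.0, -0.004]
force: [0.2, -0.1, -1.0]
finger_gap: 0.4
gripper_force: 0.0
t: 26.7
ee_pos: [0.6004, 0.2935, 0.1506]
tcp_rot: [3.141, 0.0, -0.001]
force: [-0.1, -0.1, -1.5]
finger_gap: 0.213
gripper_force: 48.9
```

```bash
python3 -m crank '[0,0,-1,0,0,0,-1, -0.32,0.97,0,0,0,0,-1, -0.32,0.97,0,0,0,0,-1, -0.32,0.97,0,0,0,0,-1, -0.32,0.97,0,0,0,0,-1, -0.32,0.97,0,0,0,0,-1, -0.32,0.97,0,0,0,0,-1, -0.32,0.97,0,0,0,0,-1]'; python3 -m crank '[-0.32,0.97,0,0,0,0,-1, -0.32,0.97,0,0,0,0,-1, -0.32,0.95,0.2,0,0,0,-1, 0,0,0.4,0,0,0,-1, 0,0,0.4,0,0,0,-1, 0,0,0.1,0,0,0,-1, 0,0,0,0,0,0,-1, 0,0,0,0,0,0,-1]'; python3 - <<'E'
from meas import *
for c in("top","scene"):
    p,d=manip.grab_frame(c); s=manip.get_state()["ee_pos"]
    measure(c,d,{"LCJ":(.075,.0455,np.array([.471,-.094]))}); flange(c,d,s[:2],s[2]-.0105,.05)
print(s)
E
```

```text
t: 27.7
ee_pos: [0.5104, 0.0209, 0.1897]
tcp_rot: [3.142, 0.001, 0.0]
force: [0.6, -0.8, -2.0]
finger_gap: 0.211
gripper_force: 49.2
t: 28.7
ee_pos: [0.4734, -0.0937, 0.146]
tcp_rot: [3.141, 0.001, 0.002]
force: [-0.1, 0.0, -2.9]
finger_gap: 0.211
gripper_force: 49.3
top LCJ few 0
top flange [ 0.4695 -0.0928] bins 7 res 0.0001
scene LCJ [ 0.4716 -0.0936] z 0.074 n 195 res 0.0015
scene flange [ 0.4729 -0.0929] bins 19 res 0.0007
[ 0.47327505 -0.09364604  0.14590536]
```

```bash
python3 -m crank '[-0.02,0.02,0.3,0,0,0,-1, 0,0,0.4,0,0,0,-1, 0,0,0.3,0,0,0,-1, 0,0,0.2,0,0,0,-1, 0,0,0.14,0,0,0,-1, 0,0,0,0,0,0,-1, 0,0,0,0,0,0,-1, 0,0,0,0,0,0,-1]'
```

```text
t: 29.8
ee_pos: [0.4722, -0.0945, 0.0918]
tcp_rot: [3.141, 0.0, 0.001]
force: [0.2, -0.6, -1.3]
finger_gap: 0.212
gripper_force: 49.2
```

```bash
python3 -m crank '[0,0,0.02,0,0,0,-1, 0,0,0,0,0,0,0.2, 0,0,0,0,0,0,0.2, 0,0,0,0,0,0,0.2, 0,0,-0.4,0,0,0,0.2, 0,0,-0.9,0,0,0,0.2, 0,0,-0.9,0,0,0,0.2, 0,0,-0.5,0,0,0,0.2]'; python3 -m crank '[-0.6,0.9,0,0,0,0,0.2, -0.6,0.9,0,0,0,0,0.2, -0.6,0.9,0,0,0,0,0.2, -0.6,0.9,0,0,0,0,0.2, -0.2,0.9,0,0,0,0,0.2, -0.1,0.9,0,0,0,0,0.2, 0,0.9,0,0,0,0,0.2, 0,0,0,0,0,0,0.2]'; python3 - <<'E'
from meas import *
J=dict(LBJ=(.46,.084,.077,.05),LCJ=(.471,-.094,.077,.05),SCJ=(.506,.443,.062,.035),SBJ=(.586,-.293,.062,.035))
for c in("scene","top"):
    p,d=manip.grab_frame(c); cv2.imwrite(f"pics/{c}9.png",p[...,::-1]); C=cloud(c,d)
    for n,(x,y,z,r) in J.items():
        f=flange(c,d,(x,y),z,r); w=C[...,:2]-f; rr=np.hypot(w[...,0],w[...,1])
        s=C[(rr>r-.012)&(rr<r-.002)&(abs(C[...,2]-z)<.01)]
        print(n,np.linalg.lstsq(np.c_[s[:,:2]-f,np.ones(len(s))],s[:,2],rcond=None)[0].round(3))
E
cd pics; python3 -c "
import cv2;a=cv2.imread('scene9.png')[100:400,140:540];cv2.imwrite('f.png',cv2.resize(a,(800,600),interpolation=cv2.INTER_CUBIC))"
```

```text
t: 30.8
ee_pos: [0.4728, -0.0947, 0.2009]
tcp_rot: [3.141, 0.0, 0.004]
force: [1.0, 0.8, 0.1]
finger_gap: 0.601
gripper_force: 0.0
t: 31.8
ee_pos: [0.3641, -0.349, 0.1987]
tcp_rot: [3.14, -0.004, 0.001]
force: [1.1, 0.5, -0.5]
finger_gap: 0.601
gripper_force: 0.0
scene flange [0.4611 0.0851] bins 24 res 0.0013
LBJ [-0.014  0.02   0.079]
scene flange [ 0.4705 -0.0932] bins 24 res 0.0013
LCJ [-0.021  0.016  0.079]
scene flange [0.5081 0.4438] bins 22 res 0.0012
SCJ [-0.022  0.08   0.064]
scene flange [ 0.5879 -0.2939] bins 24 res 0.0007
SBJ [-0.007  0.003  0.065]
top flange [0.4591 0.0847] bins 24 res 0.0005
LBJ [ 0.006 -0.004  0.08 ]
top flange [ 0.469  -0.0936] bins 24 res 0.0005
LCJ [-0.002 -0.002  0.08 ]
top flange [0.5054 0.4444] bins 24 res 0.0005
SCJ [-0.012  0.016  0.065]
top flange [ 0.5858 -0.2943] bins 24 res 0.0005
SBJ [ 0.008 -0.01   0.065]
```

View pics/f.png

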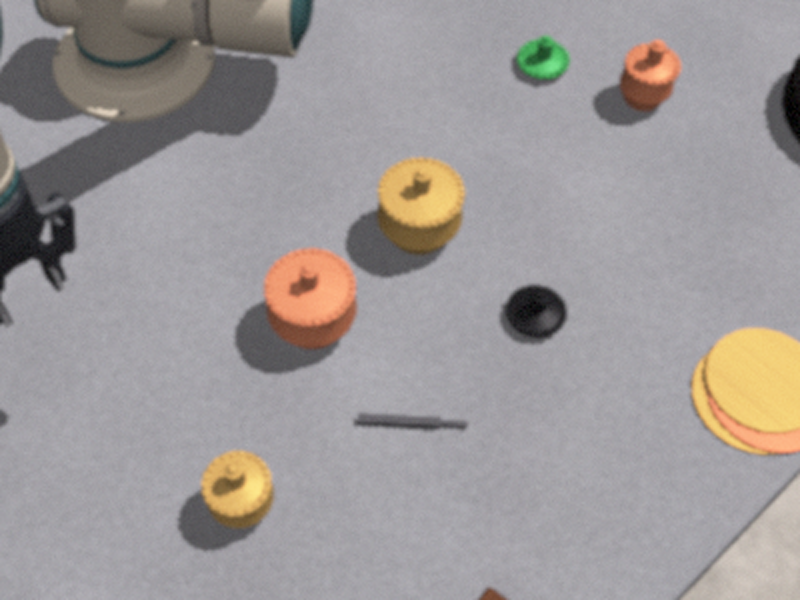

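All four jars have lids of their own metal, level and at the right rim height (about 80 and 65 mm). The black lid at (535,311) and the punch at (410,421) have not moved.

```bash
python3 -c "
from plant import manip
print(manip.finish_job())"
```

```text
the job is handed in; nothing more can be done
None
```

All four jars are closed with their own matching lids, seated level, and the job is handed in at about 32 s of the 104 s allowed; the black lid, punch and green look-alikes were not touched.

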